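# Snug up the carton divider, then back it off

### The arm

A 7-joint arm with a two-finger parallel gripper is mounted at the origin on a cart in front of the work surface, level with it; the furniture and walls round the work are solid. World frame = base frame: x ahead of the robot, y to its left, z up, the work surface at z = 0. Lengths are in m, angles in rad, forces in N, time in s.
With the tool pointing down it reaches from about 0.4 to 0.875 m from the base axis. Payload 19.3 kg.
Tool frame: the origin (TCP) lies midway between the tips of the shut fingers; the grasp point (between the pads) lies 19 mm behind it; z points along the fingers, y is the line along which they close (so a half turn about z gives the same grasp; the last joint's range is limited). The gripper opens to 85 mm and grips with 20 to 120 N. Pads are 22 mm wide; open, the fingers measure 114 mm over their backs; the gripper's body (76 mm by 85 mm) begins 54 mm behind the grasp point. The pads swing forward as they close: fully open they stand 13 mm farther back than shut.
Start: joints at [1.263, 0.521, -0.036, 1.599, 0.021, 1.021, -0.113], TCP at [0.147, -0.607, 0.193] pointing down, gripper open.
Joint ranges: [-2.91, 2.91], [-0.3, 2.13], [-1.5, 1.42], [0.17, 2.43], [-1.26, 4.41], [0.16, 1.93], [-2.52, 2.52]. Speed limits (rad/s): [1.89, 1.89, 2.39, 2.39, 3.01, 3.01, 3.01].

### API

Orientations are given as [roll, pitch, yaw] about the fixed x, y, z axes, in that order (R = Rz(yaw) Ry(pitch) Rx(roll)).
In Python, from workcell import * gives the robot as it stands.
- The arm moves only by the shell command python3 -m creep 'ROWS' [FORCE]. ROWS is JSON, a list that holds one entry, the list of rows, each a list of 7 numbers: the closure, from -1 (fully open) to 1 (shut), then the shift along the tool's x, y, z in m, then the turn, a rotation vector about the tool's x, y, z in degrees. A call has 1 to 10 rows; each row shifts and turns the commanded pose from where the row before left it, along the tool's axes as they then stand; what a row does not reach is not made up. A row lasts 1/10 s, in which the tool goes at most 50 mm and 8.59 degrees, less where a joint would pass 70% of its speed; a pose out of reach is approached as far as the arm can. A call is refused whole if a number of a shift passes 0.05 or a number of a turn 8.59, either way. A call with a gripper value outside its range is refused whole. The fingers move at their own pace and stop on an object; FORCE is the grip in N (left out, the last holds). Time passes only in rows, so rows that do not move let the fingers close. It gives the time, the measured TCP pose, the force, the opening and the grip force at its end, in the units of the state.
- observe(): the state, without advancing time (a new reading comes with each control period).
- grab_frame(name): name is "scene" or "top" or "wrist"; returns a dict with "image" (384x512x3 uint8, red, green, blue), "range_z" (384x512 float32, m along the optical axis (not along the pixel's ray), 0 where there is no reading), "fx", "fy", "cx", "cy" (pixels), "R" (3x3) and "t" (3): a world point X has camera coordinates R X + t; the wrist camera has in their place "T_tool_cam" (4x4, takes a point from camera to tool coordinates, whose origin is the TCP and whose axes are the flange's). Camera axes: x right, y down, z forward; pixel columns grow to the right and rows downward; lengths in m; the calibration is good to about 2 mm. A picture is of the moment at which its call begins: read the wrist's pose just before it.
- job_done(): hands the job in; it is judged then, once.
Trained networks look in a picture, given as the dict that the camera call returned (one of the last four; its "shot" number tells which), for a name from the list of things; names that differ only in an ending like _2 or _b are one class to them, and where a whole thing is asked for, a point or a joint stands for the part that bears it (a point fixed in the world has none). Each returns a list of dicts, best first, with "confidence" (0 to 1); they miss things now and then, are a little off and sometimes report something else, mostly with a low value. They report only what shows in the picture. A call takes as long as a camera call. They do not tell look-alikes from the thing itself.
- find_in(picture, thing): "extent" ([centre column, centre row, width, height] in pixels, round what is visible of it).
- outline_of(picture, thing): "region" (384x512 bool, what is visible of it) and "extent" ([centre column, centre row, width, height] in pixels, round what is visible of it).
- tip_of(picture, thing): "position" ([column, row] in pixels: a listed point, or the origin of a listed thing).
The state is a dict: "clock": time; "qpos": joint angles; "qd": joint speeds; "joint_efforts": joint torques, N m; "position": TCP position; "tool_rot": TCP orientation; "force": force on the tool from outside, world axes, zero at the start; "moment": the same for the moment, N m; "grip_width": finger opening in m; "finger_force": force on a finger pad.
Only numpy, scipy, OpenCV 4.12 (cv2) and the standard library are available. Lean on these libraries where they do the work, as an engineer would, in place of code of your own. Each camera call takes 0.05 s, during which the arm holds its last target. There are 200 camera calls.

### The job

Two carton holders with sliding blue dividers stand on the desk. In the one that holds the white carton with the teal (blue-green) band, slide the divider by its tab against the carton until the carton is tight against the holder's end stop, then back the divider off about 15 mm, a finger's width, so the carton can be lifted out, and let go. Leave the other holder's divider and its red-banded carton alone.

Things in the scene. Friction and masses are not known exactly. Their poses are not given: they have to be found in the camera images.
- teal_holder: Grey tray fixed to the desk, 86 mm wide (x), 285 long (y), holding the teal-banded carton. Origin on the desk, mid lane; the lane runs along its y, roughly to the robot's left (yaw up to 9 deg). Floor 8 mm above the desk, rails 18 high, 74 apart. Upright end stop, 58 high, at the +y end, inner face at y = +125 mm. The blue divider slides along y with about 1.5 N friction and stays put.
- teal_tab (a point): Centre of the top of the grip tab on the blue divider beside the teal-banded carton, 106 mm above the desk. The tab is 16 mm thick along the lane, 36 wide, graspable from 80 to 106 mm above the desk. The pressing face (74 mm high) is 8 mm from this point towards the end stop. Pushed that way it drives the carton to the end stop, where all goes rigidly tight.
- teal_carton: White carton with a teal (blue-green) band, 68 mm (its x, across the lane) by 105 mm (its y, along the lane) by 60 mm high, about 0.1 kg; lies loose on the tray floor between divider and end stop, at first 10 to 35 mm short of the end stop and at least 30 mm ahead of the divider. Origin at the centre of its underside.
- red_tab (a point): Same point on the divider of the other, identical holder, the one with the red-banded carton; to be left alone.
- red_carton: White carton with a red band, 60 x 90 x 45 mm, loose in the other holder; to be left alone. Origin at the centre of its underside.
There are look-alikes about, which are no part of the job. Leave any pink look-alike of the teal_carton alone.

How it is judged:
On the way:
1. the divider is pressed up to the teal-banded carton and the carton is tight against the end stop (each within 4 mm) (y of teal_carton in the frame of teal_holder above 0.0685 m and y of teal_tab in the frame of teal_carton above -0.0645 m), for 0.1 s.
At the end, for the whole second after the job is handed in: The teal-banded carton rests flat on its holder's floor within 8 mm of the end stop, and the divider stands 6 to 27 mm clear of it (y of teal_carton in the frame of teal_holder between 0.0645 and 0.076 m and z of teal_carton in the frame of teal_holder below 0.013 m and angle between teal_carton's own z axis and vertical below 0.1 rad and y of teal_tab in the frame of teal_carton between -0.0875 and -0.0665 m and linear speed of teal_carton below 0.01 m/s); the robot touches nothing.
It fails at once if the other holder's divider is moved more than 10 mm (distance of red_tab from where it was at the start of the episode above 0.01 m).
It fails at once if the red-banded carton is moved more than 10 mm (distance of red_carton from where it was at the start of the episode above 0.01 m).
It also fails if it takes over 32 s, if anything falls off the work surface, if the arm or the gripper's body presses on something with over 40 N, if the wrist force passes 120 N, or if a joint passes its speed limit or range.

## Working session

There is one attempt and no reset: what is moved stays moved. The work goes in short steps, Python scripts to look and compute and a shell command to move; the robot and the scene stay as the last step left them, time stands still between calls to the robot, and variables do not carry over. Pictures are saved under pics/ and viewed, at most 10 in all, crops included, and the job is handed in when it is done.

```bash
mkdir -p pics
cat > h.py <<'E'
from workcell import *
import numpy as np, cv2
from scipy.spatial.transform import Rotation as Ro
def world(f,u,v,z=None,st=None):
    d=np.array([(u-f["cx"])/f["fx"],(v-f["cy"])/f["fy"],1.])
    if "R" in f: R=np.array(f["R"]).T; c=-R@np.array(f["t"])
    else:
        T=np.array(f["T_tool_cam"]); Rt=Ro.from_euler('xyz',st["tool_rot"]).as_matrix()
        R=Rt@T[:3,:3]; c=Rt@T[:3,3]+np.array(st["position"])
    if z is None:
        w=f["range_z"][int(round(v)),int(round(u))]; return c+R@d*w
    r=R@d; return c+r*(z-c[2])/r[2]
E
python3 - <<'E'
from h import *
s=observe(); print(s)
ims=[]
for n in ["top","scene"]:
    f=grab_frame(n); ims.append(f["image"])
    for t in ["teal_tab","red_tab","teal_carton","red_carton","teal_holder"]:
        for r in tip_of(f,t)[:3]:
            z={"teal_tab":.106,"red_tab":.106,"teal_holder":0}.get(t,.008)
            print(n,t,round(r["confidence"],2),np.round(r["position"]),world(f,*r["position"],z=z).round(3))
    cv2.imwrite(f"pics/{n}.png",f["image"][:,:,::-1])
E
```

```text
{'clock': 0.0, 'qpos': array([ 1.26280363,  0.52202338, -0.0363603 ,  1.59996348,  0.02119398,
        1.02108999, -0.11281094]), 'qd': array([ 2.17610919e-04,  3.07934663e-05,  5.27256256e-04, -1.92479261e-03,
        1.46359047e-03,  7.32365453e-04, -8.60408543e-05]), 'joint_efforts': array([ 5.17666231e-04, -9.27125359e+01,  1.98021702e+00, -3.69932806e+01,
        1.79105625e-02,  8.14692961e-03,  3.30518742e-05]), 'position': array([ 0.14712403, -0.6070695 ,  0.19243549]), 'tool_rot': array([-3.14049440e+00,  5.55673385e-05,  2.37796387e-01]), 'force': array([ 0.28003905, -0.13948431, -0.08001563]), 'moment': array([ 0.0222843 , -0.00754639, -0.02291229]), 'finger_force': 0.0, 'grip_width': 0.08507922395297882}
top teal_tab 0.65 [232. 227.] [ 0.465 -0.016  0.106]
top red_tab 0.57 [250. 150.] [ 0.647 -0.058  0.106]
top teal_carton 0.78 [303. 238.] [ 0.44  -0.191  0.008]
top teal_carton 0.66 [190. 229.] [0.468 0.098 0.008]
top red_carton 0.95 [202. 158.] [0.655 0.069 0.008]
top teal_holder 0.82 [207. 228.] [0.47  0.055 0.   ]
top teal_holder 0.48 [248. 150.] [ 0.678 -0.053  0.   ]
scene teal_tab 0.72 [206. 222.] [ 0.463 -0.014  0.106]
scene red_tab 0.78 [262. 178.] [ 0.648 -0.045  0.106]
scene teal_carton 0.65 [168. 236.] [0.47  0.101 0.008]
scene teal_carton 0.6 [280. 300.] [ 0.434 -0.198  0.008]
scene teal_carton 0.42 [264. 176.] [0.779 0.015 0.008]
scene red_carton 0.89 [220. 197.] [0.642 0.07  0.008]
scene teal_holder 0.94 [185. 246.] [0.469 0.052 0.   ]
```

View pics/top.png

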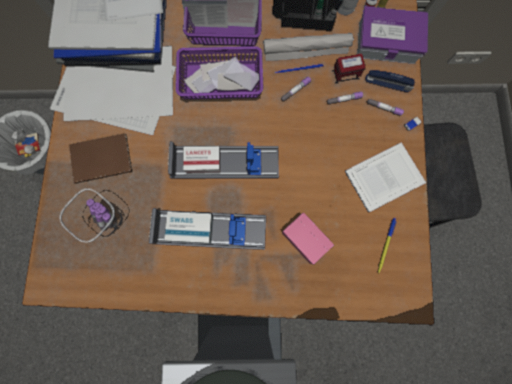

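View pics/scene.png

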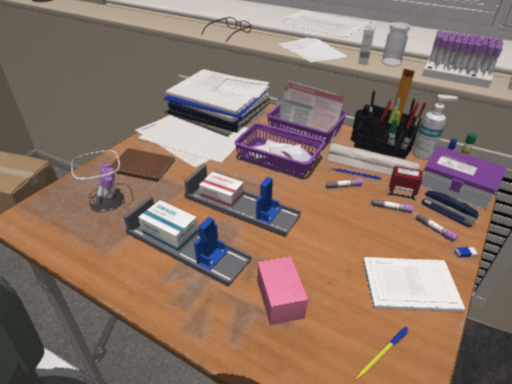

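Top view: the teal-banded holder is at about (207,228), with its tab at (234,228) and carton at (188,227). The pink look-alike is at (307,238), and the red holder is at (225,160). The scene view agrees. The lane yaw is about -2.7 deg, so I'm moving over the tab and turning the tool to line up with it.

```bash
python3 -m creep '[[[-1,0,0,0,0,0,8.15],[-1,0,0,0,0,0,8.15],[-1,0.028,-0.04,0,0,0,0],[-1,0.028,-0.04,0,0,0,0],[-1,0.028,-0.04,0,0,0,0],[-1,0.028,-0.04,0,0,0,0],[-1,0.028,-0.04,0,0,0,0],[-1,0.028,-0.04,0,0,0,0],[-1,0.028,-0.04,0,0,0,0],[-1,0.028,-0.04,0,0,0,0]]]' 40
python3 -m creep '[[[-1,0.011,-0.048,0,0,0,0],[-1,0.011,-0.048,0,0,0,0],[-1,0.011,-0.048,0,0,0,0],[-1,0.011,-0.048,0,0,0,0],[-1,0.011,-0.048,0,0,0,0],[-1,0.011,-0.048,0,0,0,0],[-1,0,0,0,0,0,0],[-1,0,0,0,0,0,0]]]'
cat > look.py <<'E'
from h import *
import sys
s=observe(); f=grab_frame("wrist"); print(s["clock"],s["position"].round(4),s["tool_rot"].round(4))
for t in ["teal_tab","teal_carton"]:
    for r in tip_of(f,t)[:2]:
        z=.106 if t=="teal_tab" else .008
        print(t,round(r["confidence"],2),np.round(r["position"]),world(f,*r["position"],z=z,st=s).round(4))
# blue-tab mask points near top height
im=f["image"].astype(int); H,W=im.shape[:2]
vv,uu=np.mgrid[:H,:W]; w=f["range_z"]
T=np.array(f["T_tool_cam"]); P=np.stack([(uu-f["cx"])/f["fx"]*w,(vv-f["cy"])/f["fy"]*w,w],-1)
Rt=Ro.from_euler('xyz',s["tool_rot"]).as_matrix()
P=(P@T[:3,:3].T+T[:3,3])@Rt.T+s["position"]
b=(im[...,2]>im[...,0]*1.8)&(im[...,2]>im[...,1]*1.4)&(w>0)
def rect(m,name):
    if m.sum()<30: print(name,"few",m.sum()); return
    q=P[m]; r=cv2.minAreaRect((q[:,:2]*1000).astype(np.float32)); print(name,m.sum(),np.round(r[0],1),np.round(r[1],1),round(r[2],1),"z",q[:,2].mean().round(4))
near=(abs(P[...,0]-.465)<.06)&(abs(P[...,1]-.05)<.2)
rect(b&near&(P[...,2]>.1)&(P[...,2]<.112),"tab top")
rect(~b&near&(P[...,2]>.062)&(P[...,2]<.074),"carton top")
rect(~b&near&(P[...,2]>.05)&(P[...,2]<.061)&(P[...,1]>.14),"stop top")
cv2.imwrite(sys.argv[1],f["image"][:,:,::-1])
E
python3 look.py pics/w1.png
```

```text
clock: 1.6
position: [0.3869, -0.2966, 0.1933]
tool_rot: [3.141, -0.001, -0.047]
force: [1.2, -1.2, -0.1]
grip_width: 0.0852
finger_force: 0.0
clock: 2.4
position: [0.4654, -0.0126, 0.193]
tool_rot: [-3.141, 0.0, -0.044]
force: [-0.4, -1.0, -0.0]
grip_width: 0.0853
finger_force: 0.0
2.4 [ 0.4654 -0.0126  0.193 ] [-3.1415e+00  1.0000e-04 -4.4400e-02]
teal_tab 0.95 [258. 184.] [ 0.4666 -0.0141  0.106 ]
teal_carton 0.66 [390. 179.] [ 0.4393 -0.1877  0.008 ]
teal_carton 0.57 [172. 166.] [0.4694 0.0969 0.008 ]
tab top 538 [463.9 -13.6] [15.5 35.5] 86.7 z 0.1067
carton top 5913 [464.4  -1. ] [296.8  68.7] 86.4 z 0.0691
stop top 899 [474.2 173.1] [43.2 82.7] 73.6 z 0.0573
```

View pics/w1.png

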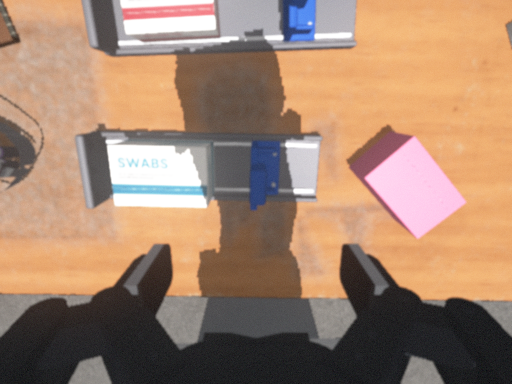

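The wrist view shows the tab at (263,172) between the fingers' line, the carton at (160,173) and the end stop at (90,170). The tab is within 2 mm of the TCP, so I'm descending and gripping.

```bash
python3 -m creep '[[[-1,-0.001,0.001,0.037,0,0,0.6],[-1,0,0,0.037,0,0,0],[-1,0,0,0.037,0,0,0],[-1,0,0,0,0,0,0],[-1,0,0,0,0,0,0],[1,0,0,0,0,0,0],[1,0,0,0,0,0,0],[1,0,0,0,0,0,0],[1,0,0,0,0,0,0],[1,0,0,0,0,0,0]]]' 40
python3 -m creep '[[[1,0,0,0,0,0,0],[1,0,0,0,0,0,0],[1,0,0,0,0,0,0]]]'
```

```text
clock: 3.55
position: [0.4644, -0.0146, 0.0823]
tool_rot: [-3.142, -0.0, -0.057]
force: [-0.5, 0.5, 1.1]
grip_width: 0.0123
finger_force: 0.0
clock: 3.85
position: [0.4642, -0.0146, 0.082]
tool_rot: [-3.142, 0.0, -0.057]
force: [-1.0, -0.1, 0.1]
grip_width: 0.0002
finger_force: 0.0
```

```bash
python3 look.py pics/w2.png
python3 - <<'E'
from h import *
f=grab_frame("scene"); cv2.imwrite("pics/s2.png",cv2.resize(f["image"][130:330,110:360,::-1],None,fx=3,fy=3))
E
```

```text
3.85 [ 0.4642 -0.0146  0.082 ] [-3.1416e+00  1.0000e-04 -5.7200e-02]
teal_tab 0.98 [254. 237.] [ 0.4632 -0.0122  0.106 ]
teal_carton 0.74 [138. 188.] [0.4715 0.0958 0.008 ]
teal_carton 0.59 [443. 205.] [ 0.439  -0.1893  0.008 ]
tab top 663 [474.1 -14.2] [15.6 15.3] 86.9 z 0.1063
carton top 13159 [464.1  -1. ] [297.5  68.7] 86.3 z 0.0691
stop top 1357 [477.2 175.8] [33.8 87.1] 61.4 z 0.0559
```

View pics/w2.png

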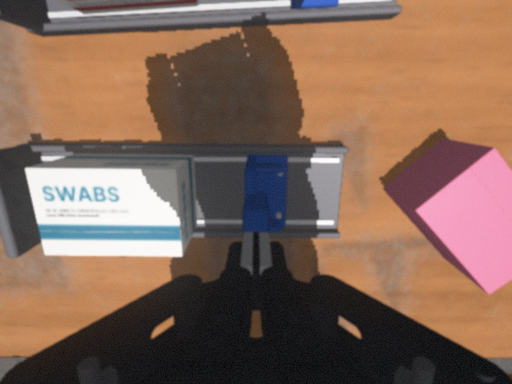

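View pics/s2.png

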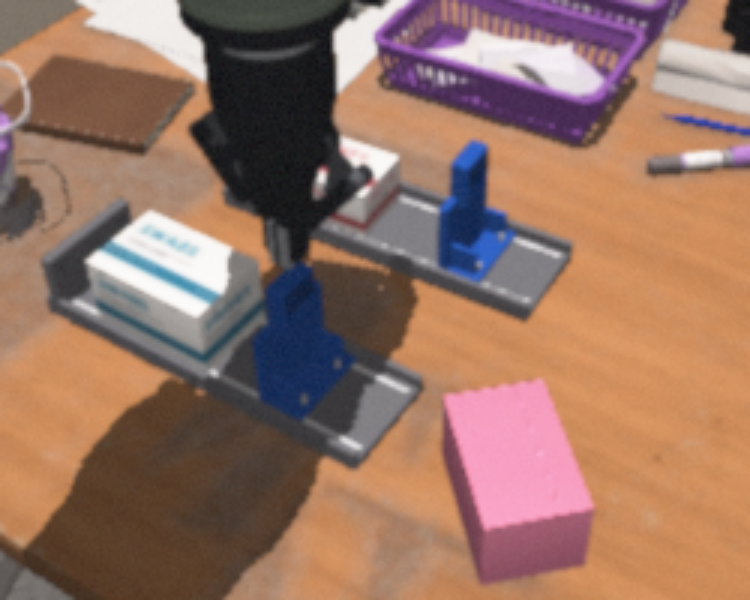

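Run:
```python
from h import *
s=observe(); f=grab_frame("wrist")
T=np.array(f["T_tool_cam"]); p=np.linalg.inv(T)@[0,0,0,1]; print("tcp px",f["fx"]*p[0]/p[2]+f["cx"],f["fy"]*p[1]/p[2]+f["cy"],p, T.round(3).tolist())
for u in (246,255,265,275):
  for v in (165,180,195,210,225,240,250,260,280): print((u,v),world(f,u,v,st=s).round(3),f["image"][v,u])
```

```text
tcp px 257.2889518611413 220.1059355562267 [0.00107762 0.0185311  0.19636622 1.        ] [[-0.0, -0.956, -0.294, 0.075], [1.0, -0.0, -0.0, -0.001], [0.0, -0.294, 0.956, -0.182], [0.0, 0.0, 0.0, 1.0]]
(246, 165) [ 0.498 -0.008  0.06 ] [33 41 70]
(246, 180) [ 0.491 -0.008  0.074] [33 50 91]
(246, 195) [ 0.481 -0.008  0.078] [27 45 81]
(246, 210) [ 0.481 -0.009  0.106] [18 36 80]
(246, 225) [ 0.472 -0.008  0.108] [29 49 89]
(246, 240) [ 0.477 -0.009  0.137] [70 72 77]
(246, 250) [ 0.476 -0.01   0.145] [75 77 79]
(246, 260) [ 0.476 -0.01   0.154] [77 78 78]
(246, 280) [ 0.477 -0.011  0.171] [26 28 29]
(255, 165) [ 0.497 -0.015  0.058] [29 40 74]
(255, 180) [ 0.49  -0.015  0.074] [29 45 85]
(255, 195) [ 0.481 -0.014  0.078] [29 44 77]
(255, 210) [ 0.48  -0.014  0.106] [23 41 82]
(255, 225) [ 0.472 -0.014  0.108] [27 49 90]
(255, 240) [ 0.476 -0.014  0.135] [22 22 23]
(255, 250) [ 0.476 -0.014  0.145] [19 23 23]
(255, 260) [ 0.476 -0.014  0.154] [24 23 25]
(255, 280) [ 0.469 -0.013  0.159] [29 30 29]
(265, 165) [ 0.491 -0.023  0.029] [20 41 74]
(265, 180) [ 0.475 -0.022  0.015] [32 51 96]
(265, 195) [ 0.48  -0.021  0.076] [21 37 73]
(265, 210) [ 0.48  -0.02   0.106] [18 37 78]
(265, 225) [ 0.471 -0.019  0.106] [24 47 89]
(265, 240) [ 0.476 -0.019  0.136] [78 78 82]
(265, 250) [ 0.476 -0.018  0.146] [74 74 79]
(265, 260) [ 0.475 -0.018  0.154] [75 73 75]
(265, 280) [ 0.476 -0.018  0.17 ] [24 26 23]
(275, 165) [ 0.491 -0.031  0.03 ] [29 46 77]
(275, 180) [ 0.474 -0.031  0.014] [28 48 94]
(275, 195) [ 0.46  -0.031  0.016] [29 49 93]
(275, 210) [ 0.446 -0.03   0.015] [31 47 92]
(275, 225) [ 0.439 -0.029  0.035] [27 39 77]
(275, 240) [ 0.408 -0.03   0.001] [77 62 54]
(275, 250) [ 0.471 -0.023  0.138] [30 27 30]
(275, 260) [ 0.471 -0.023  0.147] [24 26 23]
(275, 280) [ 0.476 -0.021  0.171] [35 33 33]
```

The fingertips show at z≈0.13 in the wrist depth, although the reported TCP is at 0.082. The tab reads 0.106 from both heights, so the camera is consistent, and the real tips are about 47 mm short of the nominal TCP. The gripper therefore closed above the tab. I'll open it halfway, go 45 mm lower while watching the force, and grip again.

```bash
python3 -m creep '[[[-0.2,0,0,0,0,0,0],[-0.2,0,0,0,0,0,0],[-0.2,0,0,0,0,0,0],[-0.2,0,0,0,0,0,0],[-0.2,0,0,0,0,0,0],[-0.2,0,0,0.015,0,0,0],[-0.2,0,0,0.01,0,0,0],[-0.2,0,0,0,0,0,0]]]'
python3 -m creep '[[[-0.2,0,0,0.01,0,0,0],[-0.2,0,0,0.01,0,0,0],[-0.2,0,0,0,0,0,0],[1,0,0,0,0,0,0],[1,0,0,0,0,0,0],[1,0,0,0,0,0,0],[1,0,0,0,0,0,0],[1,0,0,0,0,0,0]]]' 40
```

```text
clock: 4.9
position: [0.4635, -0.0146, 0.0559]
tool_rot: [3.141, 0.002, -0.057]
force: [-0.0, -0.4, 0.5]
grip_width: 0.0511
finger_force: 0.0
clock: 5.7
position: [0.4644, -0.0146, 0.0373]
tool_rot: [-3.142, -0.0, -0.057]
force: [-2.4, -0.0, 5.9]
grip_width: 0.0155
finger_force: 41.1
```

The grip has the tab: 15.5 mm opening at 41 N. Now I'm sliding it towards the end stop.

```bash
python3 -m creep '[[[1,0,-0.01,0,0,0,0],[1,0,-0.01,0,0,0,0],[1,0,-0.01,0,0,0,0],[1,0,-0.01,0,0,0,0],[1,0,-0.006,0,0,0,0],[1,0,-0.006,0,0,0,0],[1,0,0,0,0,0,0],[1,0,0,0,0,0,0]]]'
python3 - <<'E'
from h import *
s=observe(); f=grab_frame("wrist")
for t in ["teal_tab","teal_carton"]:
    for r in tip_of(f,t)[:2]: print(t,r["confidence"],world(f,*r["position"],z=.106 if "tab" in t else .008,st=s).round(4))
f=grab_frame("top")
for t in ["teal_holder","teal_carton"]:
    for r in tip_of(f,t)[:2]: print(t,r["confidence"],world(f,*r["position"],z=0 if "hold" in t else .008).round(4))
cv2.imwrite("pics/t3.png",cv2.resize(f["image"][180:270,130:290,::-1],None,fx=5,fy=5))
E
```

```text
clock: 6.5
position: [0.4678, 0.0377, 0.0374]
tool_rot: [-3.141, -0.001, -0.057]
force: [2.0, 2.5, 5.6]
grip_width: 0.0156
finger_force: 41.1
teal_tab 0.86 [0.4673 0.0387 0.106 ]
teal_carton 0.89 [0.4682 0.1041 0.008 ]
teal_carton 0.8 [ 0.4397 -0.1909  0.008 ]
```

View pics/t3.png

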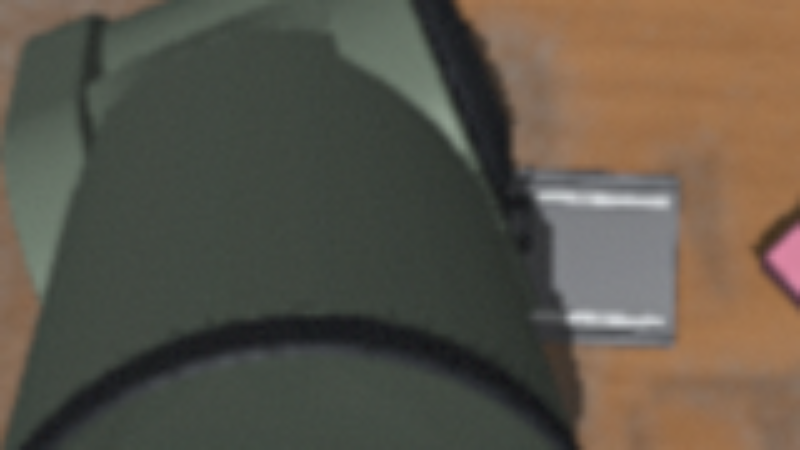

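The arm hides the holder from the top camera (only the tray's open end shows, around (610,260)). The divider is about at the carton now. I'll advance gently and watch the force.

```bash
python3 -m creep '[[[1,0,-0.004,0,0,0,0],[1,0,-0.004,0,0,0,0],[1,0,-0.004,0,0,0,0],[1,0,-0.004,0,0,0,0],[1,0,0,0,0,0,0]]]'
python3 -m creep '[[[1,0,-0.002,0,0,0,0],[1,0,-0.002,0,0,0,0],[1,0,0,0,0,0,0]]]'
```

```text
clock: 7.3
position: [0.4688, 0.0537, 0.0373]
tool_rot: [-3.141, -0.001, -0.057]
force: [1.0, 1.9, 5.3]
grip_width: 0.0153
finger_force: 41.0
clock: 7.6
position: [0.469, 0.0574, 0.0374]
tool_rot: [-3.141, -0.001, -0.057]
force: [0.5, -0.4, 4.9]
grip_width: 0.0158
finger_force: 41.0
```

Run:
```python
from h import *
s=observe(); f=grab_frame("wrist")
for r in tip_of(f,"teal_carton")[:1]: print(r["confidence"],world(f,*r["position"],z=.008,st=s).round(4))
print(s["position"],s["force"])
cv2.imwrite("pics/w3.png",f["image"][:,:,::-1])
```

```text
0.71 [0.471  0.1201 0.008 ]
[0.46900643 0.05740422 0.03735938] [ 0.50193593 -0.42961386  4.94906577]
```

View pics/w3.png

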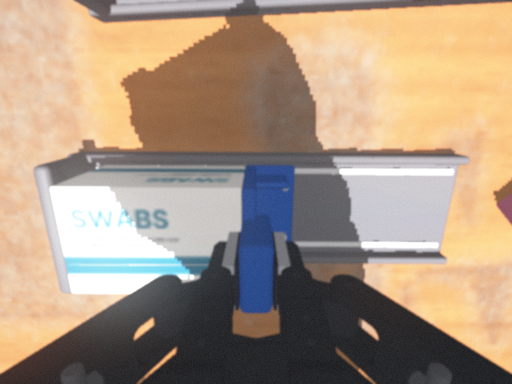

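The tab is held between the fingers at (257,265). The divider face meets the carton's right edge near column 245, and the carton's left edge is almost at the stop near column 55. I'll finish in 1 mm steps.

```bash
for i in 1; do python3 -m creep '[[[1,0,-0.002,0,0,0,0],[1,0,-0.001,0,0,0,0],[1,0,0,0,0,0,0]]]'; done
python3 -m creep '[[[1,0,-0.001,0,0,0,0],[1,0,0,0,0,0,0]]]'
python3 -m creep '[[[1,0,-0.001,0,0,0,0],[1,0,0,0,0,0,0]]]'
```

```text
clock: 8.0
position: [0.4692, 0.0603, 0.0374]
tool_rot: [-3.141, -0.001, -0.058]
force: [1.9, -0.9, 4.9]
grip_width: 0.0155
finger_force: 41.1
clock: 8.2
position: [0.4692, 0.0612, 0.0374]
tool_rot: [-3.141, -0.001, -0.058]
force: [1.5, -0.7, 6.8]
grip_width: 0.0151
finger_force: 41.1
clock: 8.4
position: [0.4693, 0.0621, 0.0373]
tool_rot: [-3.141, -0.001, -0.058]
force: [2.8, -1.1, 5.4]
grip_width: 0.0154
finger_force: 41.1
```

```bash
python3 -m creep '[[[1,0,-0.001,0,0,0,0],[1,0,0,0,0,0,0]]]'
python3 -m creep '[[[1,0,-0.001,0,0,0,0],[1,0,0,0,0,0,0]]]'
```

```text
clock: 8.6
position: [0.4693, 0.0631, 0.0373]
tool_rot: [-3.141, -0.001, -0.058]
force: [2.5, -1.8, 5.1]
grip_width: 0.0155
finger_force: 41.1
clock: 8.8
position: [0.4693, 0.0632, 0.0373]
tool_rot: [3.141, -0.001, -0.058]
force: [2.1, -7.4, 6.6]
grip_width: 0.0156
finger_force: 41.2
```

```bash
python3 -m creep '[[[1,0,-0.001,0,0,0,0],[1,0,0,0,0,0,0]]]'
```

```text
clock: 9.0
position: [0.4693, 0.0632, 0.0373]
tool_rot: [3.14, -0.001, -0.059]
force: [1.8, -13.2, 9.3]
grip_width: 0.0154
finger_force: 41.5
```

The divider is tight: it stopped at y = 0.0632 and the force is climbing. I'm backing off 15 mm plus the roughly 2 mm of command lead, then releasing and rising.

```bash
python3 -m creep '[[[1,0,0,0,0,0,0],[1,0,0.003,0,0,0,0],[1,0,0.004,0,0,0,0],[1,0,0.004,0,0,0,0],[1,0,0.004,0,0,0,0],[1,0,0.002,0,0,0,0],[1,0,0,0,0,0,0],[1,0,0,0,0,0,0]]]'
```

```text
clock: 9.8
position: [0.4684, 0.0481, 0.0373]
tool_rot: [-3.141, -0.001, -0.058]
force: [1.6, -2.1, 8.1]
grip_width: 0.0152
finger_force: 41.3
```

```bash
python3 -m creep '[[[-0.2,0,0,0,0,0,0],[-0.2,0,0,0,0,0,0],[-0.2,0,0,0,0,0,0],[-0.2,0,0,0,0,0,0],[-0.2,0,0,-0.02,0,0,0],[-0.2,0,0,-0.03,0,0,0],[-0.2,0,0,-0.04,0,0,0],[-0.2,0,0,-0.04,0,0,0],[-0.2,0,0,0,0,0,0],[-0.2,0,0,0,0,0,0]]]'; python3 look.py pics/w4.png
```

```text
clock: 10.8
position: [0.4681, 0.0483, 0.1675]
tool_rot: [-3.141, -0.002, -0.057]
force: [0.4, -1.0, -0.8]
grip_width: 0.0511
finger_force: 0.0
10.8 [0.4681 0.0483 0.1675] [-3.1414e+00 -1.5000e-03 -5.7300e-02]
teal_tab 0.74 [256. 194.] [0.4683 0.0494 0.106 ]
teal_carton 0.95 [450. 180.] [ 0.4418 -0.1877  0.008 ]
teal_carton 0.68 [191. 171.] [0.4716 0.1282 0.008 ]
tab top 639 [468.1  48.7] [15.1 35.1] 86.3 z 0.1067
carton top 6899 [465.5  13.6] [328.9  69.6] 86.8 z 0.0691
stop top 511 [474. 174.] [43.6 83.4] 72.2 z 0.0581
```

View pics/w4.png

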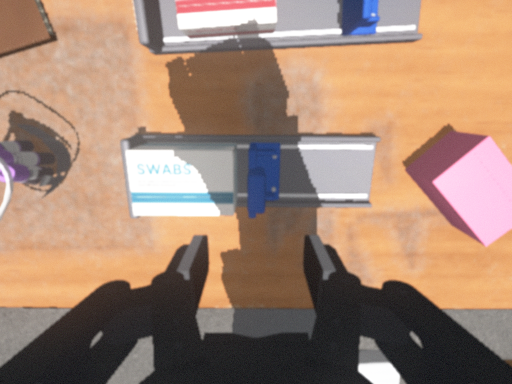

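The carton sits flush with the stop (left edge at about column 130). The divider, with its tab at (263,180), stands about 15 mm clear, and the fingers are free above it. Handing in.

```bash
python3 -c "
from workcell import *
print(job_done())"
```

```text
the job is handed in; nothing more can be done
None
```

I pressed the teal-banded carton tight against its end stop, backed the divider off about 15 mm, let go and handed the job in at about 11 s; no verdict came back, and I did not touch the red-banded holder.

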